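Returned tablets into the child-safe take-back bin

TASK

A customer has handed back a bottle of old tablets; it stands on the change tray. Open the child-safe cover of the take-back bin all the way by holding its release tab pressed in while you slide it up its rails, put the bottle into the bin, then slide the cover fully shut again so that the tab springs back up and locks it. Leave everything else on the counter where it stands.

Things in the scene. Friction and masses are not known exactly. Their poses are not given: they have to be found in the camera images.
- bin: Medicine take-back bin, white and grey plastic, fixed to the counter; 280 long, 190 wide, 338 mm high. Origin: underside, mid-width, 150 mm behind the low front wall (110 mm high, 8 thick). x: from front to tall back, y: width, z up. From the front wall's top edge a sloping top rises backwards at 35 degrees, 173 mm long, closed by a sliding cover. Floor inside at z = 6 mm.
- bin_housing (a point): Point at the upper end of the slope, mid-width, where it meets the upright face of the bin's tall housing (axes as bin). The face rises from here to the roof (underside 328 mm above the counter), whose eave overhangs the slope by 30 mm: both stand close over the cover's end of travel, so come in leaning, square to the slope. Old cartons lie inside under the housing.
- cover (a joint): Slide of the ribbed grey cover up the slope: 0 = shut, 0.110 m = fully open (its upper end runs into the housing through a slot; the tab stops 5 mm short of the housing's face). Shut, it locks after 2 mm of play unless the tab is pressed in. Moves stiffly (2 to 5 N) and stays where left. Side rails stand 18 mm above the slope plane; so does a 10 mm wide sill across its lower end.
- tab (a joint): Press depth of the release tab, square to the slope, 0 to 0.010 m; spring 3.5 N at 0, 7 N at 0.010. The tab is the lower 47 mm of the cover, 155 mm wide, and moves with it. Its two side ears sit in rail notches when shut; 6 mm in they clear the rails, the cover slides, and after about 15 mm the rails hold the tab down (6 mm in). Fully shut and let go, it springs out to 0 and locks, without pressing.
- tab_pad (a point): Centre of the floor of the thumb dish, mid-width on the release tab; moves with it. x: up the slope (opening way), y: bin's width, z: out of the slope. The dish floor is 33 mm long along x, between two cross ridges (7 thick, 90 wide, 9 mm high) that a fingertip can push open or shut. Shut, it lies 34.5 mm up the slope from the front edge, 12 mm above the slope plane.
- bin_mouth (a point): Fixed point of the bin (axes as bin): centre of the opening that the fully open cover leaves, in the slope plane, 148 mm above the counter. The opening is 112 mm long along the slope (92 mm seen from above) and 156 mm wide between the side rails; below it the bin is empty down to its floor.
- bottle: The returned bottle: round white plastic tablet bottle with a white ribbed screw cap, 50 mm diameter, 85 mm high (body to 60 mm, cap 47 mm diameter from 65 mm up), about 90 g, upright on the change tray. Origin: centre of its underside, z up through the cap.
- bottle_mid (a point): Middle of the bottle, on its axis, 42.5 mm above its underside.
- tray: Flat black change tray fixed to the counter, 160 x 220 mm, 5 mm thick floor, rim 14 mm high. Origin: centre of its underside; y along its length.
- carton: Small flat paper carton 75 x 50 x 22 mm lying on the change tray beside the bottle. Origin: centre of its underside. To be left alone.
- syrup: Tall amber glass bottle, 58 mm diameter, 165 mm high, standing beyond the tray. Origin: centre of its underside. To be left alone.
- ointment: Wide low white jar with a metal lid, 72 mm diameter, 56 mm high, beside the bin on its far side. Origin: centre of its underside. To be left alone.
- packet: Thick paper packet 62 x 105 x 45 mm, beside the bin on the robot's side. Origin: centre of its underside. To be left alone.
- gel: Clear square hand-gel bottle with a white pump, 58 x 58 mm, 157 mm high, left of the tray. Origin: centre of its underside. To be left alone.
- stapler: Black desk stapler, 40 x 135 mm, 40 mm high, between the robot and the tray. Origin: centre of its underside. To be left alone.
Mind the look-alikes: they are no part of the job. Leave any purple look-alike of the bottle alone.

How it is judged:
By the outcome, as a careful person would: the job done as asked, in the order asked, and still so for the second after the job is handed in, with the robot touching nothing.
It also fails if it takes over 67 s, if anything falls off the work surface, if the arm or the gripper's body presses on something with over 40 N, if the wrist force passes 120 N, or if a joint passes its speed limit or range.

ROBOT

A 7-joint arm with a two-finger parallel gripper is mounted at the origin on the work surface. World frame = base frame: x ahead of the robot, y to its left, z up, the work surface at z = 0. Lengths are in m, angles in rad, forces in N, time in s.
With the tool pointing down it reaches from about 0.35 to 0.775 m from the base axis. Payload 3.1 kg.
Tool frame: the origin (TCP) lies on the centre line of the jaws, within the pads' length; the fingertips stand 25 mm ahead of it and the grasp point (between the pads) lies 6 mm ahead of it; z points along the fingers, y is the direction in which the jaws open and shut (so a half turn about z gives the same grasp; the last joint's range is limited). The gripper opens to 85 mm and grips with 20 to 120 N. Pads are 22 mm wide; open, the fingers measure 114 mm over their backs; the gripper's body (76 mm by 85 mm) begins 54 mm behind the grasp point. The pads swing forward as they close: fully open they stand 13 mm farther back than shut.
Start: joints at [-1.208, 0.311, 0.014, 1.512, -0.004, 1.319, -0.027], TCP at [0.217, 0.506, 0.256] pointing down, gripper open.
Joint ranges: [-2.7, 2.7], [-0.3, 1.91], [-1.27, 1.3], [0.12, 2.57], [-1.44, 4.58], [0.2, 2.03], [-3.05, 3.05]. Speed limits (rad/s): [2.79, 2.79, 3.14, 3.14, 3.14, 3.14, 3.14].

INTERFACE

Orientations are given as a unit quaternion [x, y, z, w].
In Python, from station import bot, viewer gives the robot as it stands. The module is installed in compiled form; this text tells all that it offers.
- The arm moves only by the tool carry_out, never from a script. Its argument "plan" is a list of rows, each a list of 7 numbers: the shift along the tool's x, y, z in cm, then the turn, a rotation vector about the tool's x, y, z in rad, then the opening, from 0 (shut) to 1 (fully open). A call has exactly 5 rows; each row is the pose to reach, as a shift and turn from the pose commanded when the call began, along the tool's axes at that moment; what a row does not reach only later rows make up. A row lasts 1/12 s, in which the tool goes at most 41.7 mm and 7.16 degrees, less where a joint would pass 70% of its speed; a pose out of reach is approached as far as the arm can. A call with a gripper value outside its range is refused whole. The fingers move at their own pace and stop on an object; the grip force is fixed at half the most. Time passes only in rows, so rows that repeat a pose let the fingers close, or fill a call up. It gives the time, the measured TCP pose, the force and the opening at its end, in the units of the state.
- bot.get_obs(): the state, without advancing time (a new reading comes with each control period).
- viewer.camera(name): name is "scene" or "top"; returns (picture, depth): 384x512x3 uint8, red, green, blue; 384x512 float32, m along the optical axis (not along the pixel's ray), 0 where there is no reading.
- viewer.calibration(name): a dict with "fx", "fy", "cx", "cy" (pixels), "cam_to_world" (4x4, takes a point from camera to world coordinates). Camera axes: x right, y down, z forward; pixel columns grow to the right and rows downward; lengths in m; the calibration is good to about 2 mm. A picture is of the moment at which its call begins. calibration takes no time and is no camera call.
- bot.sign_off(): hands the job in, once; it reports no verdict.
The state is a dict: "t": time; "joints": joint angles; "joint_velocities": joint speeds; "tau": joint torques, N m; "eef_pos": TCP position; "eef_rot": TCP orientation; "wrist_force": force on the tool from outside, world axes, zero at the start; "ft_torque": the same for the moment, N m; "finger_gap": opening from 0.0 (shut) to 1.0 (fully open).
Only numpy, scipy, OpenCV 4.12 (cv2) and the standard library are available. Lean on these libraries where they do the work, as an engineer would, in place of code of your own. Each camera call takes 0.05 s, during which the arm holds its last target.

## Working session

There is one attempt and no reset: what is moved stays moved. The work goes in short steps, Python scripts to look and compute and a tool call to move; the robot and the scene stay as the last step left them, time stands still between calls to the robot, and variables do not carry over. Pictures are saved under pics/ and viewed, and the job is handed in when it is done.

Besides the shell and the picture viewer there is one more tool, called after "Call:" as name([rows], argument=value, ...), one row to a line, values as JSON. carry_out: Moves the arm, as the interface text tells. Its arguments: {"type":"object","properties":{"plan":{"type":"array"}},"required":["plan"]}

```bash
mkdir -p pics; ls; python3 - <<'E'
from station import bot, viewer
import cv2, numpy as np
o=bot.get_obs()
for k,v in o.items(): print(k,np.round(v,3))
for n in("scene","top"):
    p,d=viewer.camera(n); cv2.imwrite(f"pics/{n}0.png",p[:,:,::-1]); np.save(f"pics/{n}0.npy",d)
    c=viewer.calibration(n); print(n,c)
E
```

```text
pics
t 0.0
joints [-1.208  0.312  0.014  1.513 -0.004  1.319 -0.027]
joint_velocities [ 0.     0.001  0.     0.002 -0.    -0.    -0.001]
tau [-0.0000e+00 -3.7991e+01  1.4600e-01 -2.3059e+01  1.2000e-02  1.4000e-02
  0.0000e+00]
eef_pos [0.216 0.505 0.255]
eef_rot [ 0.201  0.98  -0.001 -0.   ]
wrist_force [-0.386  0.433  0.537]
ft_torque [ 0.045 -0.031  0.003]
finger_gap 1.003
scene {'fx': 350.3173146378556, 'fy': 350.3173146378556, 'cx': 258.8939987949108, 'cy': 194.7319134550619, 'cam_to_world': array([[-0.37298264,  0.67346822, -0.63821979,  1.15860825],
       [ 0.92770616,  0.25908008, -0.26877276,  0.33495101],
       [-0.01565987, -0.69232801, -0.72141299,  0.89347933],
       [ 0.        ,  0.        ,  0.        ,  1.        ]])}
top {'fx': 417.0567820573301, 'fy': 417.0567820573301, 'cx': 257.64503139486595, 'cy': 196.5835296770126, 'cam_to_world': array([[-0.01849817, -0.98326757,  0.18122553,  0.32017122],
       [-0.9994175 ,  0.02338341,  0.02485718,  0.05282721],
       [-0.02867893, -0.18066016, -0.98312737,  1.21206265],
       [ 0.        ,  0.        ,  0.        ,  1.        ]])}
```

View pics/scene0.png

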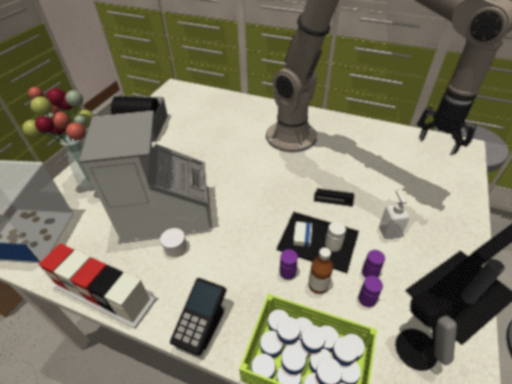

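View pics/top0.png

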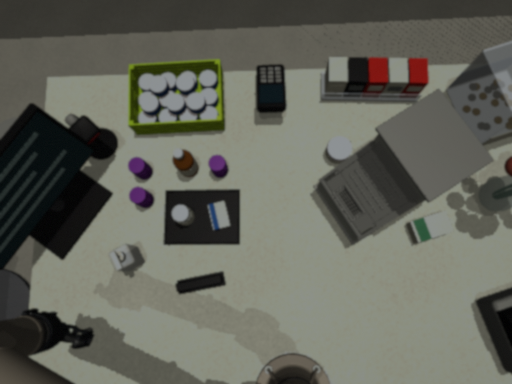

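Both pictures show the white bottle on the black tray: top (182,214), scene (336,236). The purple look-alikes are at top (140,167), (141,197) and (218,165), and all of them are off the tray. The bin is at top (400,170), with the cover's tab at about (345,205). I'll check these in enlarged crops.

```bash
cat > h.py <<'E'
import numpy as np, cv2
from station import bot, viewer
from scipy.spatial.transform import Rotation as R
def cloud(n,d):
    c=viewer.calibration(n); v,u=np.mgrid[0:384,0:512]
    P=np.stack([(u-c['cx'])/c['fx']*d,(v-c['cy'])/c['fy']*d,d],-1)
    T=c['cam_to_world']; W=P@T[:3,:3].T+T[:3,3]; W[d<=0]=np.nan
    return W
def proj(n,p):
    c=viewer.calibration(n);T=np.linalg.inv(c['cam_to_world']); q=T[:3,:3]@np.asarray(p)+T[:3,3]
    return q[0]/q[2]*c['fx']+c['cx'],q[1]/q[2]*c['fy']+c['cy']
E
python3 - <<'E'
from h import *
a=cv2.imread('pics/top0.png')
cv2.imwrite('pics/c1.png',np.hstack([cv2.resize(a[80:250,300:480],None,fx=3,fy=3,interpolation=2)[:510],]))
cv2.imwrite('pics/c2.png',cv2.resize(a[140:280,100:260],None,fx=4,fy=4,interpolation=2))
W=cloud('top',np.load('pics/top0.npy'))
for u,v in [(182,213),(182,209),(182,218),(205,235),(400,300),(340,215),(410,195),(430,140),(345,205),(123,255),(183,155)]: print(u,v,np.round(W[v,u],3))
E
```

```text
182 213 [0.486 0.289 0.09 ]
182 209 [0.498 0.289 0.088]
182 218 [0.473 0.289 0.089]
205 235 [0.433 0.239 0.004]
400 300 [ 0.24  -0.309  0.002]
340 215 [ 0.475 -0.145  0.059]
410 195 [ 0.5   -0.29   0.212]
430 140 [ 0.596 -0.299  0.339]
345 205 [ 0.492 -0.148  0.13 ]
123 255 [0.374 0.437 0.119]
183 155 [0.635 0.277 0.144]
```

View pics/c1.png

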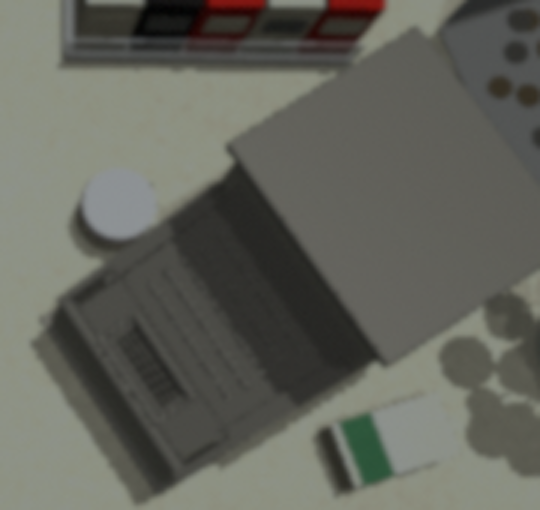

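View pics/c2.png

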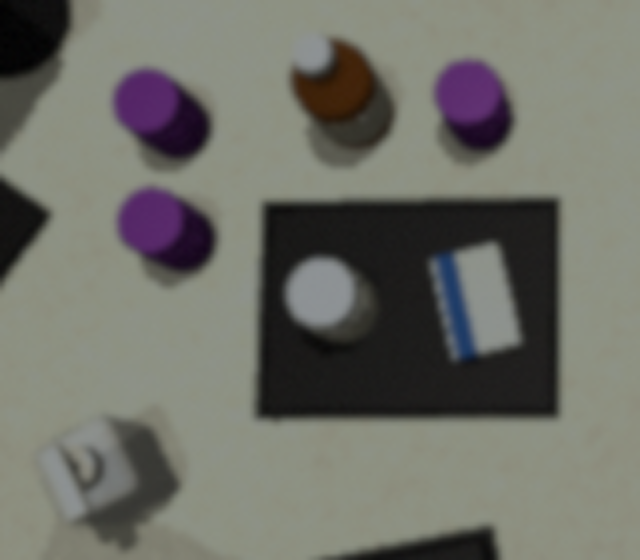

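The bottle on the tray is the white one with the white cap, at crop (320,293), and the carton is to its right. The thumb dish shows at bin crop (150,355). Next I'll fit the bin's pose and the bottle's axis.

```bash
python3 - <<'E'
from h import *
W=cloud('top',np.load('pics/top0.npy')); S=cloud('scene',np.load('pics/scene0.npy'))
for n,X in(('top',W),('scene',S)):
    m=(abs(X[...,2]-.338)<.008)&(X[...,1]<-.1)&(X[...,0]<.8)
    m=cv2.morphologyEx(m.astype(np.uint8),cv2.MORPH_OPEN,np.ones((3,3)))>0
    k,l,s,_=cv2.connectedComponentsWithStats(m.astype(np.uint8)); i=1+np.argmax(s[1:,4]); p=X[l==i]
    print(n,len(p),'z',np.median(p[:,2]),cv2.minAreaRect((p[:,:2]*1000).astype(np.float32)))
    print(' ',np.round(cv2.boxPoints(cv2.minAreaRect((p[:,:2]*1000).astype(np.float32)))))
    # slope plane & bottle
    b=(abs(X[...,2]-.09)<.006)&(np.hypot(X[...,0]-.485,X[...,1]-.289)<.05)
    q=X[b]; print(' cap',len(q),cv2.minEnclosingCircle((q[:,:2]*1000).astype(np.float32)),q.mean(0))
    t=(abs(X[...,2]-.06)<.03)&(np.hypot(X[...,0]-.485,X[...,1]-.289)<.05); q=X[t]; print(q.min(0),q.max(0))
E
```

```text
top 7009 z 0.33779189377728025 ((589.244384765625, -306.5341796875), (196.42916870117188, 173.03955078125), 30.842782974243164)
  [[ 461. -283.]
 [ 549. -431.]
 [ 718. -330.]
 [ 629. -182.]]
 cap 231 ((486.94720458984375, 295.4339904785156), 24.434545516967773) [0.48736979 0.29486786 0.08910684]
[0.46227639 0.26955486 0.03035243] [0.50979225 0.31977665 0.08997349]
scene 2962 z 0.33902549523275627 ((592.2763671875, -306.6766357421875), (199.41770935058594, 171.49732971191406), 31.187301635742188)
  [[ 463. -285.]
 [ 551. -432.]
 [ 722. -328.]
 [ 633. -182.]]
 cap 185 ((490.30224609375, 295.5428161621094), 24.749906539916992) [0.49206536 0.29512363 0.09020678]
[0.46561425 0.26979579 0.03076911] [0.51634113 0.31981017 0.08998523]
```

```bash
cat >> h.py <<'E'
BO=np.array([.567,-.267,0]); YAW=np.radians(-59.0)
RB=R.from_euler('z',YAW).as_matrix()
c35,s35=np.cos(np.radians(35)),np.sin(np.radians(35))
def slope(s,y,h): # bin coords point on slope
    return np.array([-.150+s*c35-h*s35,y,.110+s*s35+h*c35])
def b2w(p): return BO+RB@p
E
python3 - <<'E'
from h import *
pts=[]
for y in(-.095,.095):
    for x,z in((-.15,0),(-.15,.11),(-.038,.338),(.13,.338)): pts.append(np.array([x,y,z]))
L=[slope(34.5e-3,0,.012)]+[slope(34.5e-3+a,b,.012) for a in(-.0165,.0165) for b in(-.045,.045)]
L+=[slope(0,b,.018) for b in(-.095,.095)]+[slope(.173,b,.018) for b in(-.095,.095)]
print(b2w(L[0]), b2w(slope(.144,0,.012)))
for n,r,f in(('top',(80,250,300,500),4),('scene',(90,260,60,230),4)):
    a=cv2.imread(f'pics/{n}0.png')[r[0]:r[1],r[2]:r[3]]; a=cv2.resize(a,None,fx=f,fy=f,interpolation=2)
    a=cv2.convertScaleAbs(a,alpha=1.6)
    for P,c in((pts,(0,0,255)),(L,(0,255,255))):
        for p in P:
            u,v=proj(n,b2w(p)); cv2.circle(a,(int((u-r[2]+.5)*f),int((v-r[0]+.5)*f)),3,c,-1)
    cv2.imwrite(f'pics/ov_{n}.png',a[:600,:800])
E
```

```text
[ 0.50075468 -0.15674928  0.13961821] [ 0.54695213 -0.23363474  0.20242483]
```

View pics/ov_top.png

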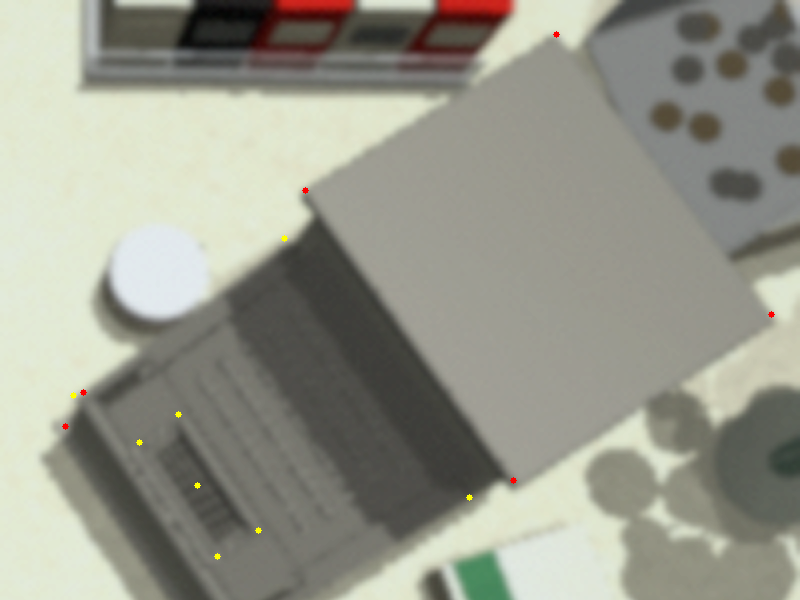

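View pics/ov_scene.png

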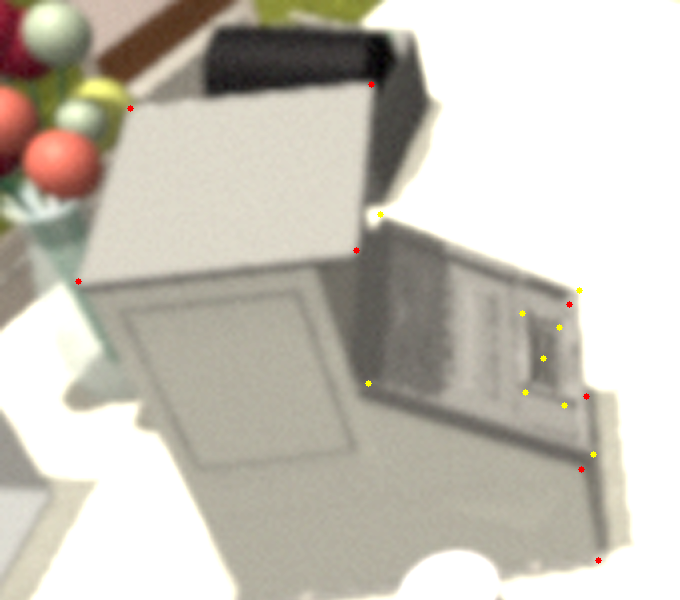

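```bash
cat >> h.py <<'E'
n_w=RB@np.array([-s35,0,c35]); u_w=RB@np.array([c35,0,s35]); y_w=RB@np.array([0,1.,0])
R_lean=np.stack([-u_w,y_w,-n_w],1)
def go(pos,Rt=None,verbose=True):
    o=bot.get_obs(); Rc=R.from_quat(o['eef_rot']); Rt=Rc.as_matrix() if Rt is None else Rt
    d=Rc.as_matrix().T@(np.asarray(pos)-o['eef_pos']); rv=(Rc.inv()*R.from_matrix(Rt)).as_rotvec()
    print('t',round(o['t'],2),'shift cm',np.round(d*100,2),'rot',np.round(rv,3),'deg',round(np.degrees(np.linalg.norm(rv)),1),'| to',np.round(pos,3))
def st():
    o=bot.get_obs(); Rc=R.from_quat(o['eef_rot']).as_matrix()
    tip=o['eef_pos']+Rc[:,2]*.025; b=RB.T@(tip-BO)-np.array([-.15,0,.11])
    print('joints',np.round(o['joints'],2),'tip s,y,h mm',np.round(1000*np.array([b[0]*c35+b[2]*s35,b[1],-b[0]*s35+b[2]*c35]),1),'F s,y,n',np.round([o['wrist_force']@u_w,o['wrist_force']@y_w,o['wrist_force']@n_w],1),'gap',round(float(o['finger_gap']),2))
def tipat(s,y,h): # mm
    return b2w(slope(s/1e3,y/1e3,h/1e3))+n_w*.025
def Rdown(yaw_y):
    a=np.radians(yaw_y); y=np.array([np.cos(a),np.sin(a),0]); z=np.array([0,0,-1.]); return np.stack([np.cross(y,z),y,z],1)
E
python3 - <<'E'
from h import *
st(); go([.36,.20,.31],Rdown(45)); go(tipat(34.5,0,70),R_lean); print(R_lean)
E
```

```text
joints [-1.21  0.31  0.01  1.51 -0.    1.32 -0.03] tip s,y,h mm [-498.1   97.   495.7] F s,y,n [-0.6 -0.1 -0.2] gap 1.0
t 0.1 shift cm [-25.21 -22.39  -5.42] rot [-0.002  0.001  0.381] deg 21.8 | to [0.36 0.2  0.31]
t 0.1 shift cm [-48.34 -46.84   4.88] rot [ 0.189 -0.59   0.606] deg 49.6 | to [ 0.476 -0.116  0.208]
[[-0.42189449  0.8571673   0.2954137 ]
 [ 0.70215035  0.51503807 -0.49165097]
 [-0.57357644  0.         -0.81915204]]
```

Call:
carry_out([
  [-3,-2.6,-1.6,0,0,0.08,0],
  [-6,-5.3,-3.2,0,0,0.16,0],
  [-9,-8,-4.5,0,0,0.24,0],
  [-12,-10.6,-5.4,0,0,0.32,0],
  [-15,-13.3,-5.4,0,0,0.38,0],
])

```text
t: 0.52
eef_pos: [0.3026, 0.3245, 0.312]
eef_rot: [0.384, 0.923, 0.002, 0.0]
wrist_force: [0.8, 1.0, 0.2]
finger_gap: 0.299
```

```bash
python3 - <<'E'
from h import *
st(); go([.40,.0,.31],Rdown(31)); go(tipat(34.5,0,90),R_lean)
E
```

```text
joints [-1.02  0.06  0.17  1.68 -0.01  1.4  -0.06] tip s,y,h mm [-302.5   78.1  427.9] F s,y,n [-0.3  1.2  0.5] gap 0.3
t 0.52 shift cm [-29.87 -16.     0.12] rot [ 0.004 -0.001  0.242] deg 13.9 | to [0.4  0.   0.31]
t 0.52 shift cm [-42.35 -18.53   8.71] rot [ 0.077 -0.609  0.234] deg 37.6 | to [ 0.47  -0.106  0.224]
```

Call:
carry_out([
  [-3.6,-1.8,0,0,0,0.06,0],
  [-7.2,-3.6,0,0,-0.02,0.12,0],
  [-10.8,-5.4,0,0.01,-0.08,0.18,0],
  [-14.4,-7.2,0,0.02,-0.16,0.22,0],
  [-18,-9,0,0.03,-0.24,0.23,0],
])

```text
t: 0.93
eef_pos: [0.3659, 0.132, 0.3104]
eef_rot: [0.484, 0.866, -0.06, 0.106]
wrist_force: [-0.3, -0.1, 0.3]
finger_gap: 0.002
```

```bash
python3 - <<'E'
from h import *
st();  go(tipat(34.5,0,90),R_lean)
E
```

```text
joints [-0.9  -0.07  0.27  1.84  0.27  1.4  -0.12] tip s,y,h mm [-136.1   33.1  310.4] F s,y,n [ 0.1 -0.2  0.3] gap 0.0
t 0.93 shift cm [-22.89  -3.56  14.63] rot [ 0.003 -0.366  0.01 ] deg 21.0 | to [ 0.47  -0.106  0.224]
```

Call:
carry_out([
  [-3.6,-0.6,1.5,0,-0.08,0,0],
  [-7.2,-1.2,3.5,0,-0.16,0,0],
  [-10.8,-1.8,5.5,0,-0.24,0,0],
  [-14.4,-2.4,7.5,0,-0.32,0,0],
  [-18,-3,9.5,0,-0.366,0.01,0],
])

```text
t: 1.35
eef_pos: [0.4435, -0.0495, 0.2599]
eef_rot: [0.466, 0.832, -0.146, 0.262]
wrist_force: [1.4, -0.4, -1.4]
finger_gap: 0.0
```

```bash
python3 - <<'E'
from h import *
st();  go(tipat(34.5,0,30),R_lean)
E
```

```text
joints [-0.76 -0.05  0.38  2.07  0.7   1.11 -0.15] tip s,y,h mm [  4.    6.3 155.1] F s,y,n [ 0.1  1.  -1.7] gap 0.0
t 1.35 shift cm [-3.06 -0.7  12.5 ] rot [ 0.005 -0.002  0.006] deg 0.5 | to [ 0.488 -0.136  0.175]
```

Call:
carry_out([
  [-1,-0.3,2.5,0,0,0,0],
  [-2,-0.5,5,0,0,0,0],
  [-3,-0.7,8,0,0,0.006,0],
  [-3.1,-0.7,11,0,0,0.006,0],
  [-3.1,-0.7,12,0.005,0,0.006,0],
])

```text
t: 1.77
eef_pos: [0.4844, -0.1366, 0.1776]
eef_rot: [0.473, 0.829, -0.15, 0.258]
wrist_force: [-0.6, -0.2, -0.6]
finger_gap: -0.003
```

```bash
cat > look.py <<'E'
from h import *
import sys
tag=sys.argv[1]; st()
for n,r in(('top',(130,270,300,480)),('scene',(100,250,100,280))):
    p,d=viewer.camera(n); a=p[:,:,::-1]; np.save(f'pics/{tag}_{n}.npy',d)
    a=cv2.resize(a[r[0]:r[1],r[2]:r[3]],None,fx=4,fy=4,interpolation=2); cv2.imwrite(f'pics/{tag}_{n}.png',cv2.convertScaleAbs(a,alpha=1.5))
E
python3 look.py a; python3 -c "
from h import *
go(tipat(34.5,0,12),R_lean)"
```

```text
joints [-0.61  0.14  0.53  2.13  0.73  0.75 -0.07] tip s,y,h mm [35.1 -3.8 32.9] F s,y,n [-0.5 -0.6 -0.4] gap -0.0
t 1.87 shift cm [0.   0.25 2.22] rot [-0.007 -0.004 -0.003] deg 0.5 | to [ 0.493 -0.144  0.16 ]
```

View pics/a_top.png

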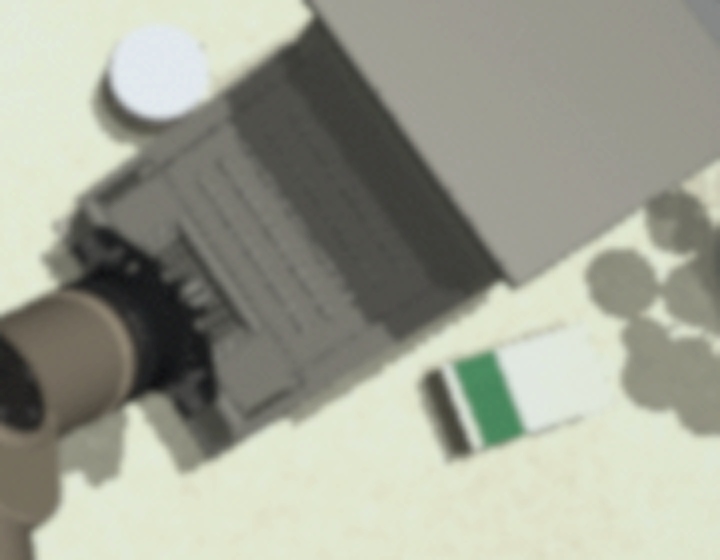

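View pics/a_scene.png

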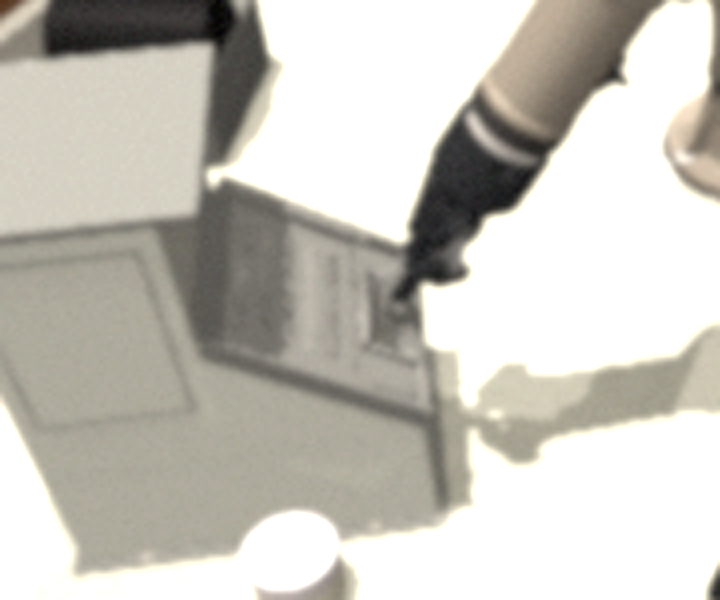

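The top view shows the closed tips at about (205,315), over the dish between its ridges. The scene view shows the tip at (400,298), just above the dish at (390,315). I'll descend gently.

Call:
carry_out([
  [0,0.1,0.5,0,0,0,0],
  [0,0.25,0.9,0,0,0,0],
  [0,0.25,1.3,0,0,0,0],
  [0,0.25,1.6,0,0,0,0],
  [0,0.25,1.6,0,0,0,0],
])

```text
t: 2.28
eef_pos: [0.4935, -0.1395, 0.167]
eef_rot: [0.471, 0.83, -0.147, 0.26]
wrist_force: [-0.2, -0.4, 0.9]
finger_gap: 0.005
```

```bash
python3 look.py b; python3 -c "
from h import *
go(tipat(34.5,0,5),R_lean)"
```

```text
joints [-0.59  0.17  0.54  2.13  0.73  0.71 -0.07] tip s,y,h mm [34.9  2.7 20. ] F s,y,n [ 0.7 -0.4  0.5] gap 0.0
t 2.38 shift cm [ 0.06 -0.28  1.53] rot [-0.    -0.004 -0.003] deg 0.3 | to [ 0.495 -0.148  0.154]
```

View pics/b_top.png

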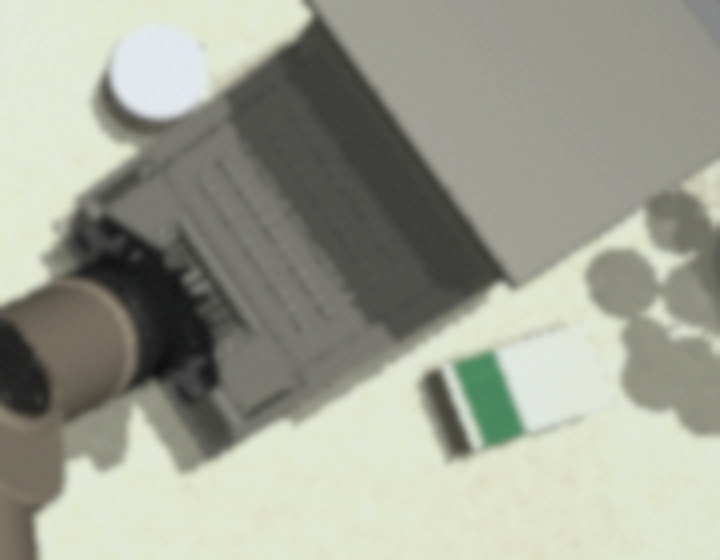

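View pics/b_scene.png

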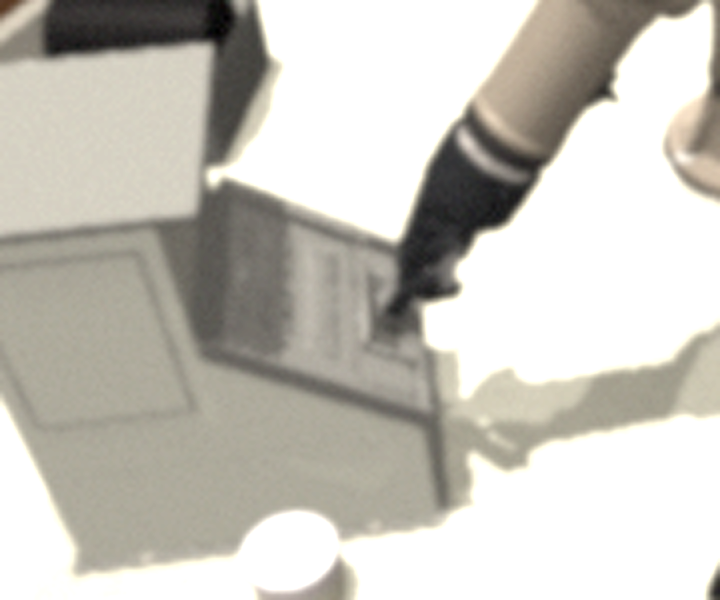

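The tip is down between the ridges (top (190,285), scene (388,318)) and reads no contact force. I'll press on.

Call:
carry_out([
  [0,-0.1,0.3,0,0,0,0],
  [0,-0.2,0.5,0,0,0,0],
  [0,-0.2,0.7,0,0,0,0],
  [0,-0.2,0.9,0,0,0,0],
  [0,-0.2,0.9,0,0,0,0],
])

```text
t: 2.8
eef_pos: [0.4942, -0.1453, 0.1596]
eef_rot: [0.472, 0.83, -0.147, 0.26]
wrist_force: [-2.1, 1.7, 3.3]
finger_gap: -0.004
```

```bash
python3 -c "
from h import *
st();go(tipat(34.5,0,5),R_lean)"
```

```text
joints [-0.58  0.19  0.54  2.14  0.73  0.68 -0.07] tip s,y,h mm [35.   0.3 10.9] F s,y,n [-0.2 -0.9  4.1] gap -0.0
t 2.8 shift cm [ 0.06 -0.03  0.59] rot [-0.002 -0.004 -0.003] deg 0.3 | to [ 0.495 -0.148  0.154]
```

Call:
carry_out([
  [0,0,0.2,0,0,0,0],
  [0,0,0.4,0,0,0,0],
  [0,0,0.6,0,0,0,0],
  [0,0,0.7,0,0,0,0],
  [0,0,0.7,0,0,0,0],
])

```text
t: 3.22
eef_pos: [0.4964, -0.1487, 0.1539]
eef_rot: [0.471, 0.83, -0.147, 0.26]
wrist_force: [-4.5, 2.2, 5.3]
finger_gap: 0.003
```

```bash
python3 -c "
from h import *
st();go(tipat(60,0,4),R_lean)"
```

```text
joints [-0.57  0.2   0.55  2.14  0.74  0.66 -0.07] tip s,y,h mm [35.1  0.4  4. ] F s,y,n [-0.4 -2.7  6.8] gap 0.0
t 3.22 shift cm [-2.48 -0.03 -0.01] rot [-0.001 -0.003 -0.003] deg 0.3 | to [ 0.506 -0.166  0.168]
```

Pressed about 8 mm at 6.8 N, which is what the spring should give. Now I'll slide up the slope (tool −x), slowly at first.

Call:
carry_out([
  [-0.5,0,0,0,0,0,0],
  [-1,0,0,0,0,0,0],
  [-1.5,0,0,0,0,0,0],
  [-2,0,0,0,0,0,0],
  [-2.5,0,0,0,0,0,0],
])

```text
t: 3.63
eef_pos: [0.5062, -0.165, 0.1672]
eef_rot: [0.471, 0.83, -0.147, 0.259]
wrist_force: [-5.1, 5.8, 3.9]
finger_gap: -0.001
```

```bash
python3 -c "
from h import *
st();go(tipat(110,0,4),R_lean)"
```

```text
joints [-0.53  0.2   0.55  2.1   0.7   0.67  0.02] tip s,y,h mm [58.2  0.4  4. ] F s,y,n [-4.  -1.4  7.6] gap -0.0
t 3.63 shift cm [-5.16 -0.03 -0.03] rot [-0.001 -0.006 -0.002] deg 0.4 | to [ 0.528 -0.201  0.197]
```

Call:
carry_out([
  [-1,0,0,0,0,0,0],
  [-2,0,0,0,0,0,0],
  [-3,0,0,0,0,0,0],
  [-4,0,0,0,0,0,0],
  [-5,0,0,0,0,0,0],
])

```text
t: 4.05
eef_pos: [0.5273, -0.2002, 0.1958]
eef_rot: [0.471, 0.83, -0.147, 0.259]
wrist_force: [-4.3, 5.3, 2.9]
finger_gap: 0.003
```

```bash
python3 -c "
from h import *
st();go(tipat(145,0,4),R_lean)"
```

```text
joints [-0.45  0.2   0.56  2.01  0.62  0.68  0.19] tip s,y,h mm [108.3   0.4   3.8] F s,y,n [-3.9 -0.9  6.3] gap 0.0
t 4.05 shift cm [-3.65 -0.03 -0.04] rot [-0.001 -0.006 -0.002] deg 0.4 | to [ 0.542 -0.226  0.217]
```

Call:
carry_out([
  [-0.9,0,0,0,0,0,0],
  [-1.8,0,0,0,0,0,0],
  [-2.6,0,0,0,0,0,0],
  [-3.2,0,0,0,0,0,0],
  [-3.5,0,0,0,0,0,0],
])

```text
t: 4.47
eef_pos: [0.5425, -0.2255, 0.2165]
eef_rot: [0.472, 0.83, -0.147, 0.26]
wrist_force: [-3.3, 4.7, 2.8]
finger_gap: 0.001
```

```bash
python3 -c "
from h import *
st()"; python3 look.py c
```

```text
joints [-0.39  0.21  0.56  1.95  0.56  0.7   0.3 ] tip s,y,h mm [144.4   0.4   3.8] F s,y,n [-3.1 -0.4  5.6] gap 0.0
joints [-0.39  0.21  0.56  1.95  0.56  0.7   0.3 ] tip s,y,h mm [144.4   0.4   3.8] F s,y,n [-3.1 -0.4  5.6] gap 0.0
```

View pics/c_top.png

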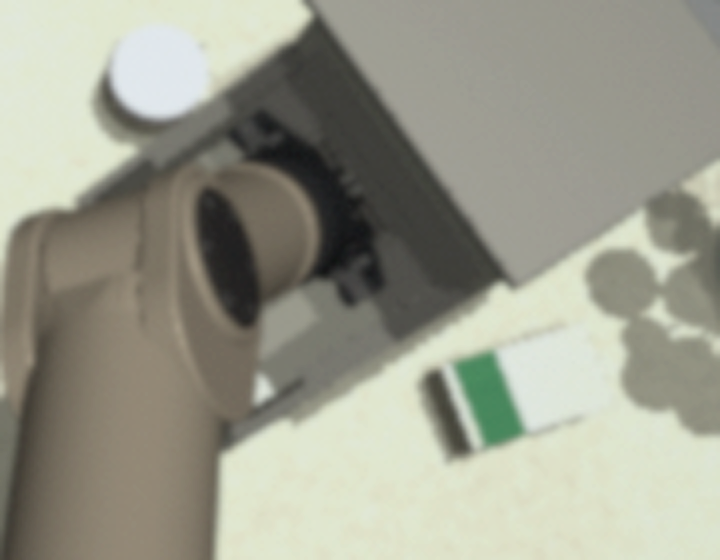

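View pics/c_scene.png

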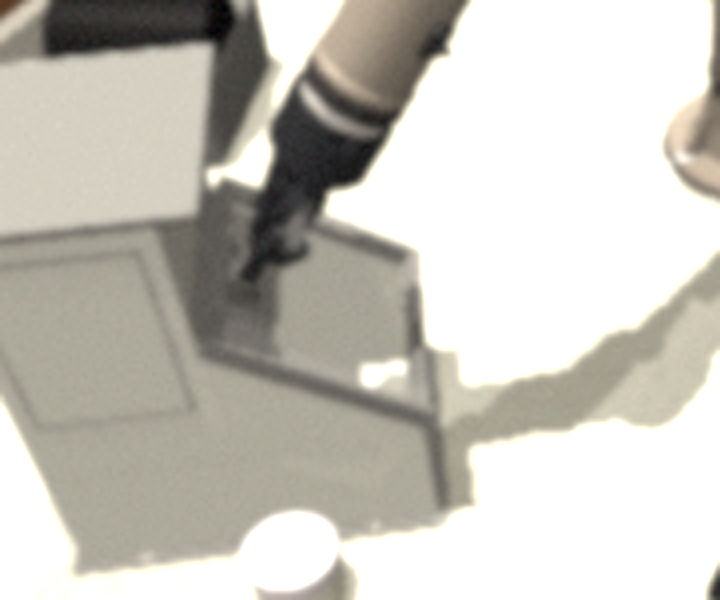

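The scene shows the cover well up, with the opening clear at (340,300). There's no end stop yet (3 N), so I'll push the last few millimetres.

Call:
carry_out([
  [-0.2,0,0,0,0,0,0],
  [-0.35,0,0,0,0,0,0],
  [-0.5,0,0,0,0,0,0],
  [-0.6,0,0,0,0,0,0],
  [-0.6,0,0,0,0,0,0],
])

```text
t: 4.98
eef_pos: [0.5449, -0.2283, 0.219]
eef_rot: [0.471, 0.83, -0.146, 0.259]
wrist_force: [-4.6, 5.9, 1.2]
finger_gap: 0.001
```

```bash
python3 -c "
from h import *
st()"
```

```text
joints [-0.38  0.21  0.56  1.94  0.55  0.7   0.32] tip s,y,h mm [148.7   1.    3.8] F s,y,n [-5.4 -0.9  5.3] gap 0.0
```

Call:
carry_out([
  [-0.2,0,0,0,0,0,0],
  [-0.3,0,0,0,0,0,0],
  [-0.4,0,0,0,0,0,0],
  [-0.5,0,0,0,0,0,0],
  [-0.5,0,0,0,0,0,0],
])

```text
t: 5.4
eef_pos: [0.5453, -0.2289, 0.2188]
eef_rot: [0.471, 0.832, -0.146, 0.256]
wrist_force: [-6.4, 9.9, -0.4]
finger_gap: -0.001
```

```bash
python3 -c "
from h import *
st()"
```

```text
joints [-0.37  0.21  0.55  1.93  0.54  0.71  0.33] tip s,y,h mm [149.    0.9   3.2] F s,y,n [-9.9 -0.4  6.4] gap -0.0
```

Hard stop at s = 149 mm with 10 N, so the cover is fully open. I'll back off the ridge and lift square to the slope.

Call:
carry_out([
  [0.8,0,0,0,0,0,0],
  [1.1,0,-1,0,0,0,0],
  [1.1,0,-3,0,0,0,0],
  [1.6,0,-6,0,0,0,0],
  [3,0,-9.5,0,0,0,1],
])

```text
t: 5.82
eef_pos: [0.5062, -0.1681, 0.2853]
eef_rot: [0.473, 0.828, -0.148, 0.261]
wrist_force: [0.3, 1.3, 0.8]
finger_gap: 0.123
```

```bash
python3 -c "
from h import *
st(); B=[.489,.295]
go([.42,.0,.34],Rdown(31)); go([*B,.25],Rdown(31)); go([*B,.066],Rdown(31))"; python3 look.py d
```

```text
joints [-0.53  0.03  0.51  1.93  0.64  0.96  0.19] tip s,y,h mm [128.3  -1.3  99.2] F s,y,n [-0.3  0.9  1.2] gap 0.12
t 5.82 shift cm [ 12.34   1.13 -15.28] rot [-0.001  0.609 -0.008] deg 34.9 | to [0.42 0.   0.34]
t 5.82 shift cm [ 35.47  22.05 -20.41] rot [-0.001  0.609 -0.008] deg 34.9 | to [0.489 0.295 0.25 ]
t 5.82 shift cm [45.99 22.03 -5.32] rot [-0.001  0.609 -0.008] deg 34.9 | to [0.489 0.295 0.066]
joints [-0.53  0.03  0.51  1.93  0.64  0.96  0.19] tip s,y,h mm [128.3  -1.3  99.2] F s,y,n [-0.3  0.9  1.2] gap 0.12
```

View pics/d_scene.png

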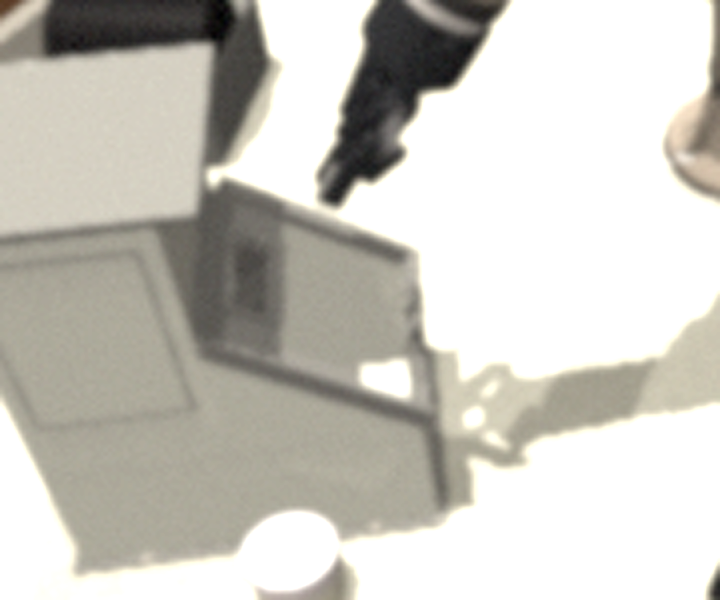

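The cover is open and stays put, with the dish at scene crop (250,268). Now to the bottle.

Call:
carry_out([
  [3,1.9,-2,0,0.06,0,1],
  [6,3.8,-4,0,0.16,0,1],
  [9,5.7,-6,0,0.26,0,1],
  [12,7.6,-8,0,0.36,0,1],
  [15,9.5,-10,0,0.46,0,1],
])

```text
t: 6.33
eef_pos: [0.4965, 0.0391, 0.2813]
eef_rot: [0.492, 0.867, -0.034, 0.063]
wrist_force: [0.0, -0.4, -0.7]
finger_gap: 0.995
```

```bash
python3 -c "
from h import *
st(); B=[.489,.295]
go([*B,.20],Rdown(31)); go([*B,.066],Rdown(31))"
```

```text
joints [-0.57  0.15  0.42  1.67  0.07  1.27  0.36] tip s,y,h mm [-34.8  97.3 203.3] F s,y,n [-0.1 -0.2 -0.7] gap 0.99
t 6.33 shift cm [23.29 12.45  4.9 ] rot [ 0.003  0.143 -0.003] deg 8.2 | to [0.489 0.295 0.2  ]
t 6.33 shift cm [25.2  12.41 18.16] rot [ 0.003  0.143 -0.003] deg 8.2 | to [0.489 0.295 0.066]
```

Call:
carry_out([
  [3.5,1.9,0,0,0.05,0,1],
  [7,3.75,0,0,0.1,0,1],
  [10.5,5.6,1,0,0.143,0,1],
  [14,7.5,2,0,0.143,0,1],
  [17.5,9.4,3,0,0.143,0,1],
])

```text
t: 6.75
eef_pos: [0.4917, 0.2303, 0.2248]
eef_rot: [0.495, 0.869, -0.0, 0.003]
wrist_force: [0.7, -0.1, -0.3]
finger_gap: 1.001
```

```bash
python3 -c "
from h import *
st(); B=[.489,.295]
go([*B,.20],Rdown(31)); go([*B,.066],Rdown(31))"
```

```text
joints [-0.72  0.32  0.32  1.6  -0.1   1.24  0.15] tip s,y,h mm [-206.5  191.6  254.2] F s,y,n [ 0.2  0.5 -0.5] gap 1.0
t 6.75 shift cm [5.72 3.06 2.45] rot [ 0.003  0.005 -0.007] deg 0.5 | to [0.489 0.295 0.2  ]
t 6.75 shift cm [ 5.8   3.02 15.85] rot [ 0.003  0.005 -0.007] deg 0.5 | to [0.489 0.295 0.066]
```

Call:
carry_out([
  [2.5,1.3,1,0,0,0,1],
  [4.5,2.4,2,0,0,0,1],
  [5.7,3,4,0,0.005,-0.005,1],
  [5.75,3.05,6,0,0.005,-0.005,1],
  [5.75,3.05,7,0,0.005,-0.005,1],
])

```text
t: 7.17
eef_pos: [0.4862, 0.2953, 0.1521]
eef_rot: [0.491, 0.871, -0.001, -0.001]
wrist_force: [-0.7, -0.1, -0.8]
finger_gap: 1.0
```

```bash
python3 -c "
from h import *
st(); B=[.489,.295]
go([*B,.066],Rdown(31))
out=[]
for n,r in(('top',(150,270,120,240)),('scene',(160,280,280,400))):
    p,d=viewer.camera(n); out.append(cv2.resize(p[r[0]:r[1],r[2]:r[3],::-1],None,fx=3.3,fy=3.3,interpolation=2))
cv2.imwrite('pics/e.png',np.hstack(out))"
```

```text
joints [-0.78  0.43  0.28  1.62 -0.13  1.11  0.08] tip s,y,h mm [-296.3  220.3  228.3] F s,y,n [-0.6 -0.6 -0.5] gap 1.0
t 7.17 shift cm [-0.17  0.25  8.61] rot [-0.003  0.     0.004] deg 0.3 | to [0.489 0.295 0.066]
```

View pics/e.png

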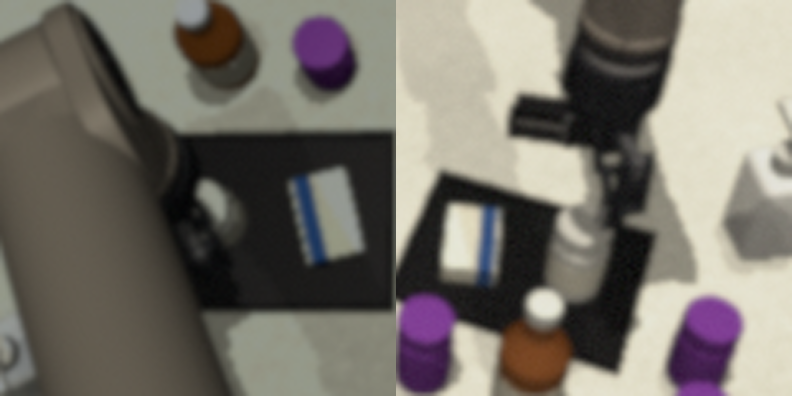

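```bash
python3 -c "
from h import *
o=bot.get_obs(); Rc=R.from_quat(o['eef_rot']).as_matrix()
p,d=viewer.camera('scene'); W=cloud('scene',d)
r=(170,270,300,400);f=6
a=cv2.convertScaleAbs(cv2.resize(p[r[0]:r[1],r[2]:r[3],::-1],None,fx=f,fy=f,interpolation=2),alpha=1.4)
for off in [(0,.0425,.012),(0,-.0425,.012),(0,0,.012)]:
    u,v=proj('scene',o['eef_pos']+Rc@np.array(off)); cv2.circle(a,(int((u-r[2]+.5)*f),int((v-r[0]+.5)*f)),4,(0,0,255),-1)
for q in [(.489,.295,.09),(.489,.295,.005)]:
    u,v=proj('scene',q); cv2.circle(a,(int((u-r[2]+.5)*f),int((v-r[0]+.5)*f)),4,(0,255,0),-1)
cv2.imwrite('pics/e2.png',a)
m=(abs(W[...,2]-.09)<.006)&(np.hypot(W[...,0]-.489,W[...,1]-.295)<.05); print(W[m].mean(0),m.sum())"
```

```text
[0.49413273 0.293357   0.09006795] 163
```

View pics/e2.png

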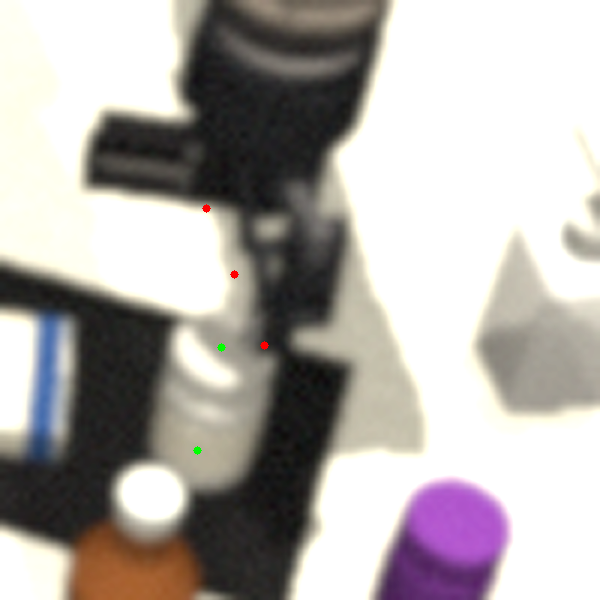

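The cap is centred between the fingers: the near fingertip is at crop (264,345), matching the prediction, with the cap at (215,350). It's the white bottle on the tray, so I'll descend and grip.

Call:
carry_out([
  [-0.1,0.1,2.5,0,0,0,1],
  [-0.15,0.25,5,0,0,0,1],
  [-0.15,0.25,7.5,0,0,0,1],
  [-0.15,0.25,9.3,0,0,0,1],
  [-0.15,0.25,9.5,0,0,0,1],
])

```text
t: 7.73
eef_pos: [0.4894, 0.2933, 0.0581]
eef_rot: [0.492, 0.87, -0.001, -0.001]
wrist_force: [-0.8, 0.1, -0.2]
finger_gap: 1.001
```

Call:
carry_out([
  [0,0,0,0,0,0,0],
  [0,0,0,0,0,0,0],
  [0,0,0,0,0,0,0],
  [0,0,0,0,0,0,0],
  [0,0,0,0,0,0,0],
])

```text
t: 8.15
eef_pos: [0.4926, 0.2962, 0.0629]
eef_rot: [0.492, 0.871, 0.003, 0.001]
wrist_force: [0.9, -0.5, 7.0]
finger_gap: 0.563
```

```bash
python3 -c "
from h import *
st(); print(bot.get_obs()['eef_pos'])"
```

```text
joints [-0.76  0.54  0.26  1.7  -0.17  0.91  0.11] tip s,y,h mm [-345.3  226.4  153.8] F s,y,n [4.8 0.5 5.2] gap 0.56
[0.49255322 0.2961964  0.06291647]
```

Call:
carry_out([
  [0,0,-0.5,0,0,0,0],
  [0,0,-1.5,0,0,0,0],
  [0,0,-3,0,0,0,0],
  [0,0,-5,0,0,0,0],
  [0,0,-7,0,0,0,0],
])

```text
t: 8.57
eef_pos: [0.4898, 0.295, 0.1311]
eef_rot: [0.492, 0.871, 0.0, -0.0]
wrist_force: [-0.8, 0.4, -0.1]
finger_gap: 0.564
```

```bash
python3 -c "
from h import *
st(); o=bot.get_obs();Rc=R.from_quat(o['eef_rot']).as_matrix(); print(o['eef_pos'])
p,d=viewer.camera('scene')
r=(130,260,300,420);f=5
a=cv2.convertScaleAbs(cv2.resize(p[r[0]:r[1],r[2]:r[3],::-1],None,fx=f,fy=f,interpolation=2)[:600],alpha=1.4)
for k in (.006,.025,.06): 
    u,v=proj('scene',o['eef_pos']+Rc@np.array([0,0,k])); cv2.circle(a,(int((u-r[2]+.5)*f),int((v-r[0]+.5)*f)),3,(0,0,255),-1)
cv2.imwrite('pics/f.png',a)"
```

```text
joints [-0.77  0.46  0.27  1.64 -0.14  1.06  0.09] tip s,y,h mm [-306.5  223.3  209.9] F s,y,n [-0.7 -0.5  0.4] gap 0.56
[0.48979325 0.29499591 0.13111847]
```

View pics/f.png

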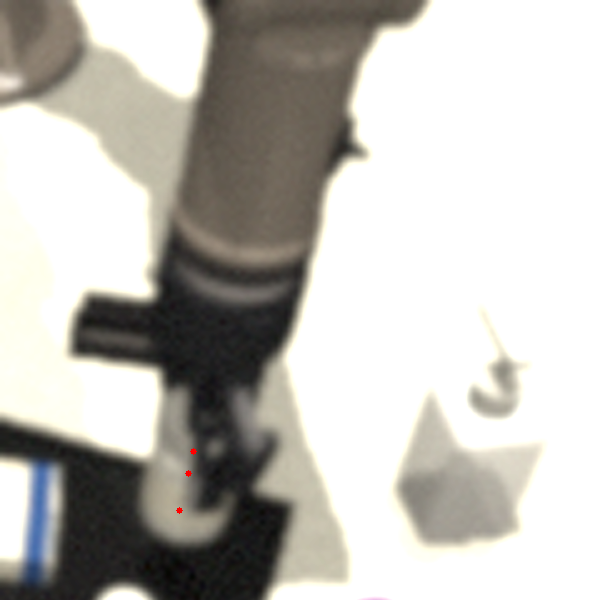

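The bottle is lifted and held (gap 0.56). Next I'll carry it high over to the mouth of the bin.

```bash
python3 -c "
from h import *
go([.47,.08,.33],Rdown(31)); go(tipat(66,0,120),R_lean); go(tipat(66,0,0),R_lean)"
```

```text
t 8.62 shift cm [-17.35 -12.95 -19.54] rot [ 0.009 -0.001  0.002] deg 0.6 | to [0.47 0.08 0.33]
t 8.62 shift cm [-34.17 -22.6  -13.32] rot [ 0.01  -0.612 -0.001] deg 35.1 | to [ 0.475 -0.113  0.267]
t 8.62 shift cm [-41.06 -22.7   -3.5 ] rot [ 0.01  -0.612 -0.001] deg 35.1 | to [ 0.51  -0.172  0.168]
```

Call:
carry_out([
  [0,0,-3.5,0,0,0,0],
  [-0.5,-0.5,-7.3,0,0,0,0],
  [-3,-2,-10.5,0,0,0,0],
  [-6,-3.8,-13,0,0,0,0],
  [-9,-5.8,-15,0,0,0,0],
])

```text
t: 9.03
eef_pos: [0.4876, 0.1903, 0.2818]
eef_rot: [0.49, 0.872, 0.003, 0.001]
wrist_force: [1.4, -0.8, -1.1]
finger_gap: 0.56
```

```bash
python3 -c "
from h import *
st(); go([.47,.08,.32],Rdown(31)); go(tipat(66,0,120),R_lean)"
```

```text
joints [-0.67  0.24  0.34  1.55 -0.08  1.35  0.22] tip s,y,h mm [-147.6  167.6  282.5] F s,y,n [ 0.5  0.8 -1.7] gap 0.56
t 9.03 shift cm [-8.51 -7.21 -3.87] rot [ 0.006 -0.     0.005] deg 0.4 | to [0.47 0.08 0.32]
t 9.03 shift cm [-25.3  -16.88   1.41] rot [ 0.007 -0.611  0.003] deg 35.0 | to [ 0.475 -0.113  0.267]
```

Call:
carry_out([
  [-3.2,-2.2,-0.8,0,-0.03,0,0],
  [-6.4,-4.4,-1.5,0,-0.1,0,0],
  [-9.6,-6.6,-1.8,0,-0.2,0,0],
  [-12.8,-8.8,-1.8,0,-0.3,0,0],
  [-16,-11,-1.5,0.005,-0.4,0,0],
])

```text
t: 9.45
eef_pos: [0.4761, -0.0057, 0.2955]
eef_rot: [0.482, 0.853, -0.098, 0.175]
wrist_force: [0.2, -0.4, -1.4]
finger_gap: 0.563
```

```bash
python3 -c "
from h import *
st(); go(tipat(66,0,120),R_lean);go(tipat(66,0,60),R_lean)"
```

```text
joints [-0.69  0.03  0.4   1.82  0.4   1.21  0.12] tip s,y,h mm [  2.3  56.7 196.8] F s,y,n [-0.4 -0.  -1.4] gap 0.56
t 9.45 shift cm [-7.3  -5.67  6.26] rot [ 0.001 -0.207 -0.   ] deg 11.9 | to [ 0.475 -0.113  0.267]
t 9.45 shift cm [-8.53 -5.68 12.13] rot [ 0.001 -0.207 -0.   ] deg 11.9 | to [ 0.492 -0.143  0.217]
```

Call:
carry_out([
  [-2.5,-1.9,1,0,-0.07,0,0],
  [-5,-3.8,2.5,0,-0.14,0,0],
  [-7,-5.3,4.5,0,-0.207,0,0],
  [-8,-5.7,7,0,-0.207,0,0],
  [-8.3,-5.7,9,0,-0.207,0,0],
])

```text
t: 9.87
eef_pos: [0.4825, -0.1312, 0.2426]
eef_rot: [0.471, 0.83, -0.148, 0.259]
wrist_force: [0.8, -0.1, -1.0]
finger_gap: 0.561
```

```bash
python3 look.py g; python3 -c "
from h import *
go(tipat(66,0,0),R_lean)"
```

```text
joints [-0.6   0.03  0.48  2.05  0.69  0.93  0.03] tip s,y,h mm [67.8 -2.6 89.3] F s,y,n [-0.1  0.7 -1.1] gap 0.56
t 9.97 shift cm [-0.02  0.42  8.82] rot [-0.009 -0.007  0.001] deg 0.7 | to [ 0.51  -0.172  0.168]
```

View pics/g_top.png

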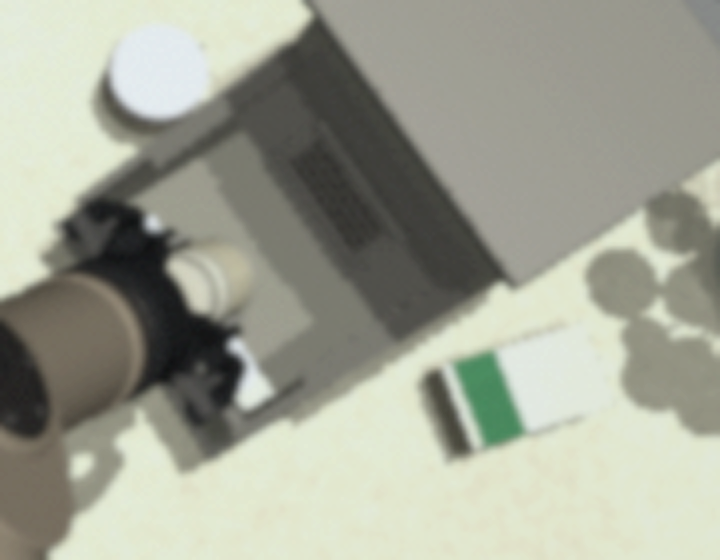

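View pics/g_scene.png

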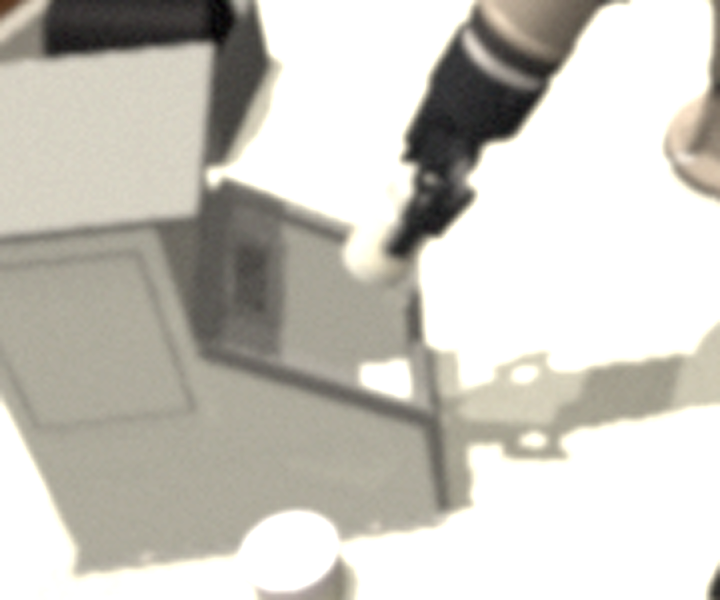

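The bottle hangs leaned over the open mouth: top crop (215,280), scene crop (370,255). I'll lower it in.

Call:
carry_out([
  [0,0.2,2,0,0,0,0],
  [0,0.3,4,0,0,0,0],
  [0,0.3,6,0,0,0,0],
  [0,0.3,8,0,0,0,0],
  [0,0.3,8.7,0,0,0,0],
])

```text
t: 10.38
eef_pos: [0.5118, -0.1701, 0.1708]
eef_rot: [0.469, 0.831, -0.149, 0.258]
wrist_force: [-1.2, -0.1, -0.5]
finger_gap: 0.562
```

```bash
python3 look.py i
```

```text
joints [-0.51  0.2   0.54  2.08  0.69  0.67  0.04] tip s,y,h mm [66.3  2.5  2.7] F s,y,n [-0.7 -1.1 -0.1] gap 0.56
```

View pics/i_scene.png

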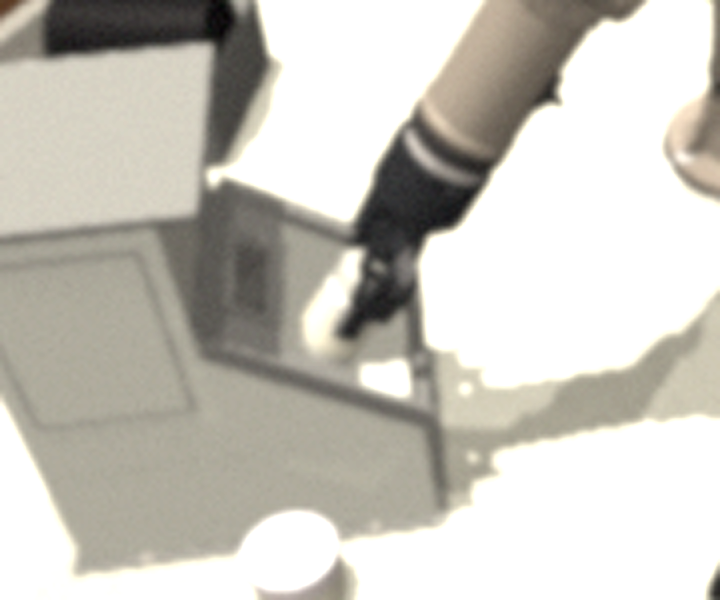

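The bottle's lower end is in the mouth with no contact force. I'll release it there.

Call:
carry_out([
  [0,0,0,0,0,0,1],
  [0,0,0,0,0,0,1],
  [0,0,0,0,0,0,1],
  [0,0,0,0,0,0,1],
  [0,0,0,0,0,0,1],
])

```text
t: 10.9
eef_pos: [0.5125, -0.1693, 0.1722]
eef_rot: [0.469, 0.831, -0.148, 0.26]
wrist_force: [0.2, 0.3, 0.1]
finger_gap: 0.997
```

Call:
carry_out([
  [0,0,-1,0,0,0,1],
  [0,0,-3,0,0,0,1],
  [0,0,-6,0,0,0,1],
  [0,0,-9,0,0,0,0],
  [0,0,-11,0,0,0,0],
])

```text
t: 11.32
eef_pos: [0.4802, -0.1145, 0.2642]
eef_rot: [0.469, 0.831, -0.147, 0.26]
wrist_force: [1.6, 0.5, -0.9]
finger_gap: 0.75
```

```bash
python3 look.py j; python3 -c "
from h import *
go(tipat(143.5,0,40),R_lean)"
```

```text
joints [-0.64 -0.    0.46  2.02  0.68  1.    0.03] tip s,y,h mm [ 67.5   4.2 115.9] F s,y,n [-0.2  1.6 -1. ] gap 0.75
t 11.42 shift cm [-7.57 -0.69  7.63] rot [ 0.006 -0.004  0.002] deg 0.4 | to [ 0.531 -0.207  0.246]
```

View pics/j_scene.png

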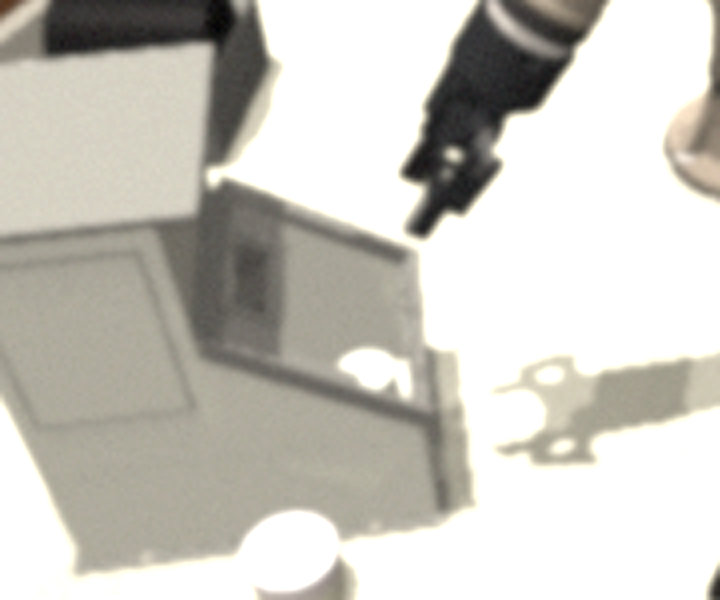

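View pics/j_top.png

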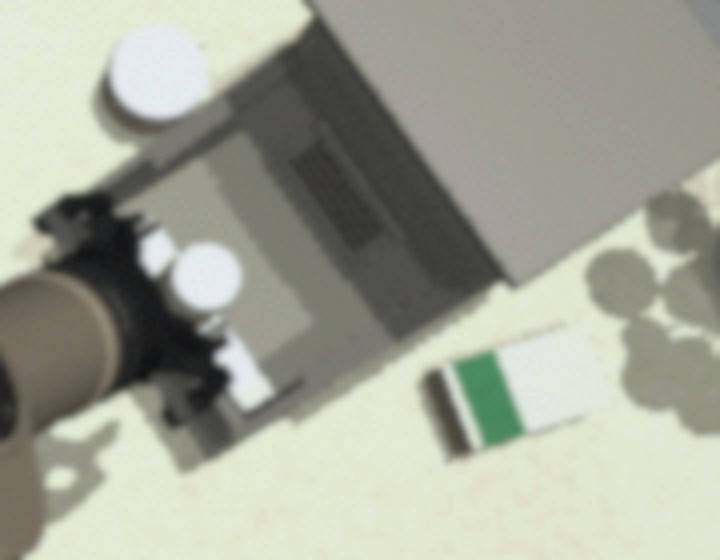

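The bottle stands inside on the bin floor (top crop (208,275)) and nothing else has moved. Now I'll put the closed fingertips back in the dish, which is at top crop (335,195).

Call:
carry_out([
  [-1.5,-0.2,0.5,0,0,0,0],
  [-3.5,-0.5,1.5,0,0,0,0],
  [-5.5,-0.6,3.5,0,0,0,0],
  [-7,-0.6,5.5,0,0,0,0],
  [-7.5,-0.6,7.5,0,0,0,0],
])

```text
t: 11.83
eef_pos: [0.5294, -0.212, 0.2439]
eef_rot: [0.471, 0.83, -0.149, 0.26]
wrist_force: [0.0, -0.3, -0.1]
finger_gap: -0.001
```

```bash
python3 look.py k; python3 -c "
from h import *
go(tipat(143.5,0,9),R_lean)"
```

```text
joints [-0.47  0.14  0.6   1.94  0.58  0.78  0.29] tip s,y,h mm [145.1  -4.   36.8] F s,y,n [ 0.1 -0.1 -0.3] gap -0.0
t 11.93 shift cm [-0.15  0.69  2.59] rot [-0.011 -0.005 -0.   ] deg 0.7 | to [ 0.54  -0.222  0.22 ]
```

View pics/k_scene.png

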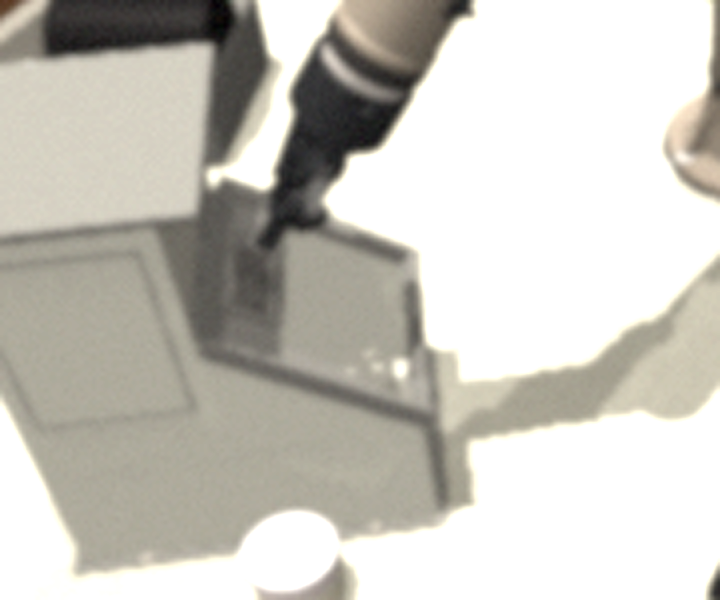

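Call:
carry_out([
  [-0.1,0.3,0.8,0,0,0,0],
  [-0.1,0.5,1.6,0,0,0,0],
  [-0.1,0.5,2.2,0,0,0,0],
  [-0.1,0.5,2.6,0,0,0,0],
  [-0.1,0.5,2.7,0,0,0,0],
])

```text
t: 12.35
eef_pos: [0.5409, -0.2196, 0.2206]
eef_rot: [0.469, 0.831, -0.149, 0.259]
wrist_force: [0.2, -0.1, -0.4]
finger_gap: -0.003
```

```bash
python3 -c "
from h import *
st();go(tipat(100,0,8),R_lean)"
```

```text
joints [-0.44  0.2   0.6   1.95  0.55  0.71  0.31] tip s,y,h mm [141.9   2.   10.6] F s,y,n [-0.1  0.1 -0.4] gap -0.0
t 12.35 shift cm [ 4.2  -0.19  0.28] rot [-0.003 -0.005  0.004] deg 0.4 | to [ 0.522 -0.192  0.194]
```

Call:
carry_out([
  [0.3,-0.1,0.2,0,0,0,0],
  [1,-0.2,0.2,0,0,0,0],
  [2,-0.2,0.2,0,0,0,0],
  [3,-0.2,0.2,0,0,0,0],
  [4,-0.2,0.2,0,0,0,0],
])

```text
t: 12.77
eef_pos: [0.5241, -0.1955, 0.1988]
eef_rot: [0.469, 0.83, -0.149, 0.262]
wrist_force: [4.9, -5.2, 0.1]
finger_gap: -0.003
```

```bash
python3 -c "
from h import *
st();go(tipat(60,0,8),R_lean)"
```

```text
joints [-0.51  0.19  0.6   2.02  0.63  0.69  0.17] tip s,y,h mm [1.055e+02 1.000e-01 9.600e+00] F s,y,n [ 5.8  1.5 -3.9] gap -0.0
t 12.77 shift cm [ 4.55 -0.01  0.16] rot [-0.001  0.     0.001] deg 0.1 | to [ 0.505 -0.164  0.171]
```

Call:
carry_out([
  [1,0,0.1,0,0,0,0],
  [2,0,0.15,0,0,0,0],
  [3,0,0.15,0,0,0,0],
  [4,0,0.15,0,0,0,0],
  [5,0,0.15,0,0,0,0],
])

```text
t: 13.18
eef_pos: [0.503, -0.1598, 0.1686]
eef_rot: [0.469, 0.831, -0.148, 0.261]
wrist_force: [2.3, -4.8, 0.8]
finger_gap: -0.001
```

```bash
python3 -c "
from h import *
st();go(tipat(34.5,0,8),R_lean)"
```

```text
joints [-0.59  0.19  0.6   2.11  0.7   0.67  0.01] tip s,y,h mm [54.2  0.4  8.6] F s,y,n [ 4.8 -0.5 -2.4] gap -0.0
t 13.18 shift cm [ 1.97 -0.04  0.06] rot [-0.001 -0.002  0.002] deg 0.1 | to [ 0.495 -0.146  0.157]
```

Call:
carry_out([
  [0.7,0,0,0,0,0,0],
  [1.4,0,0,0,0,0,0],
  [2,0,0,0,0,0,0],
  [2.5,0,0,0,0,0,0],
  [2.7,0,0,0,0,0,0],
])

```text
t: 13.6
eef_pos: [0.4917, -0.141, 0.1533]
eef_rot: [0.469, 0.831, -0.149, 0.261]
wrist_force: [2.0, -6.0, 9.9]
finger_gap: 0.002
```

```bash
python3 -c "
from h import *
st()"
```

```text
joints [-0.63  0.2   0.59  2.15  0.74  0.66 -0.08] tip s,y,h mm [27.4  0.4  8.6] F s,y,n [10.8 -1.4  4.6] gap 0.0
```

Call:
carry_out([
  [0.2,0,0,0,0,0,0],
  [0.4,0,0,0,0,0,0],
  [0.5,0,0,0,0,0,0],
  [0.5,0,0,0,0,0,0],
  [0.5,0,0,0,0,0,0],
])

```text
t: 14.02
eef_pos: [0.4916, -0.1407, 0.1533]
eef_rot: [0.47, 0.829, -0.15, 0.263]
wrist_force: [4.1, -9.6, 11.7]
finger_gap: 0.0
```

```bash
python3 -c "
from h import *
st()"
```

```text
joints [-0.64  0.2   0.59  2.16  0.75  0.66 -0.1 ] tip s,y,h mm [27.3  0.4  8.8] F s,y,n [15.2 -1.4  3.7] gap 0.0
```

The cover is against its shut stop, 15 N with no movement. I'll ease off the ridge and lift out so the tab can spring up.

Call:
carry_out([
  [-0.6,0,0,0,0,0,0],
  [-0.7,0,-0.5,0,0,0,0],
  [-0.9,0,-1.5,0,0,0,0],
  [-0.9,0,-4,0,0,0,0],
  [-0.9,0,-7.5,0,0,0,0],
])

```text
t: 14.43
eef_pos: [0.4672, -0.1067, 0.2138]
eef_rot: [0.47, 0.831, -0.151, 0.256]
wrist_force: [0.1, 0.6, 0.5]
finger_gap: 0.001
```

Call:
carry_out([
  [2,0,-3,0,0,0,0],
  [5,0,-6,0,0,0,0],
  [8.5,0,-8,0,0,0,0],
  [12,0,-10,0,0,0,0],
  [15,0,-11,0,0,0,0],
])

```text
t: 14.85
eef_pos: [0.3723, 0.0565, 0.2205]
eef_rot: [0.468, 0.832, -0.147, 0.259]
wrist_force: [1.0, 0.4, -0.1]
finger_gap: -0.0
```

```bash
python3 look.py l; python3 - <<'E'
from h import *
def hs(n,tag):
    W=cloud(n,np.load(f'pics/{tag}.npy')); q=(W-BO)@RB-np.array([-.15,0,.11])
    s=q[...,0]*c35+q[...,2]*s35; h=-q[...,0]*s35+q[...,2]*c35
    for nm,m in (('dish',(abs(s-.0345)<.008)&(abs(q[...,1])<.035)),('tabside',(abs(s-.034)<.012)&(abs(abs(q[...,1])-.06)<.01)),('cover',(s>.07)&(s<.1)&(abs(q[...,1])<.06))):
        print(n,tag,nm,m.sum(),np.round(1000*np.nanmedian(h[m]),1))
    for y in [0]:
        m=(abs(q[...,1])<.03); b=np.arange(0,.08,.006); print([ (int(a*1000),round(1000*float(np.nanmedian(h[m&(s>=a)&(s<a+.006)])),1)) for a in b if (m&(s>=a)&(s<a+.006)).any()])
for n in('top','scene'): hs(n,n+'0'); hs(n,'l_'+n)
E
```

```text
joints [-0.99 -0.01  0.26  2.15  0.64  1.22 -0.48] tip s,y,h mm [-123.2   -0.2  196.1] F s,y,n [ 0.1  1.1 -0.2] gap -0.0
top top0 dish 155 12.4
top top0 tabside 131 12.8
top top0 cover 547 10.1
[(0, 17.9), (6, 17.5), (12, 20.7), (18, 11.9), (24, 12.4), (30, 12.7), (36, 12.7), (42, 13.0), (48, 21.2), (54, 15.9), (60, 9.4), (66, 9.5), (72, 10.8), (78, 10.0)]
top l_top dish 161 12.8
top l_top tabside 136 12.4
top l_top cover 539 10.4
[(0, 18.2), (6, 18.6), (12, 19.5), (18, 12.3), (24, 12.5), (30, 13.1), (36, 12.5), (42, 13.0), (48, 20.8), (54, 16.7), (60, 9.6), (66, 9.3), (72, 10.9), (78, 9.9)]
scene scene0 dish 121 11.9
scene scene0 tabside 82 11.7
scene scene0 cover 327 9.7
[(0, 16.4), (6, -515.8), (12, 17.9), (18, 12.7), (24, 12.0), (30, -1064.5), (36, 12.2), (42, 12.0), (48, -1079.2), (54, 12.8), (60, 9.1), (66, 8.6), (72, 8.8), (78, 10.0)]
scene l_scene dish 126 11.4
scene l_scene tabside 83 12.3
scene l_scene cover 327 9.6
[(0, -1040.4), (6, -513.3), (12, 16.7), (18, 12.5), (24, -524.2), (30, 11.6), (36, -528.6), (42, 11.7), (48, -1079.4), (54, 15.0), (60, 8.1), (66, 8.7), (72, 9.4), (78, 9.8)]
```

View pics/l_top.png

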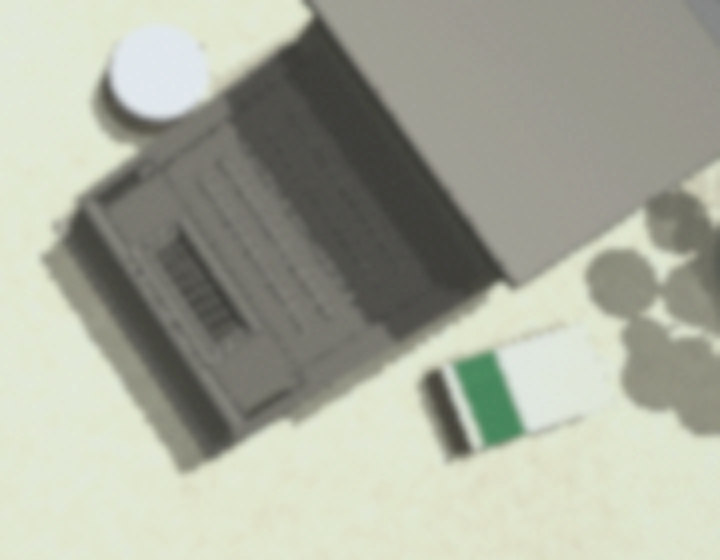

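View pics/l_scene.png

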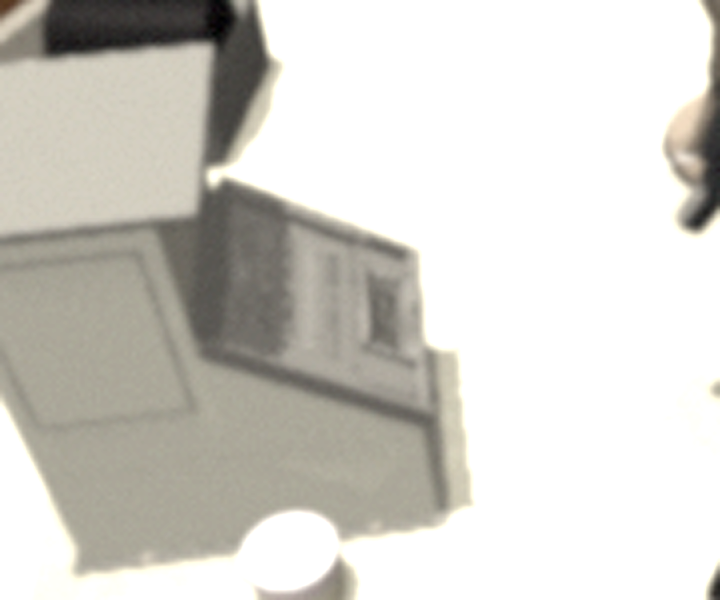

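The cover looks exactly as at the start: dish at scene crop (388,312), and its depth at 12–13 mm above the slope plane, so the tab is up. One still call, then a last overall check before handing in.

Call:
carry_out([
  [0,0,0,0,0,0,0],
  [0,0,0,0,0,0,0],
  [0,0,0,0,0,0,0],
  [0,0,0,0,0,0,0],
  [0,0,0,0,0,0,0],
])

```text
t: 15.37
eef_pos: [0.3748, 0.052, 0.2208]
eef_rot: [0.47, 0.831, -0.149, 0.259]
wrist_force: [0.4, 0.4, -0.9]
finger_gap: -0.003
```

```bash
python3 -c "
from h import *
p,d=viewer.camera('scene'); cv2.imwrite('pics/fin.png',p[:,:,::-1]); print(bot.get_obs()['t'])"
```

```text
15.4167
```

View pics/fin.png

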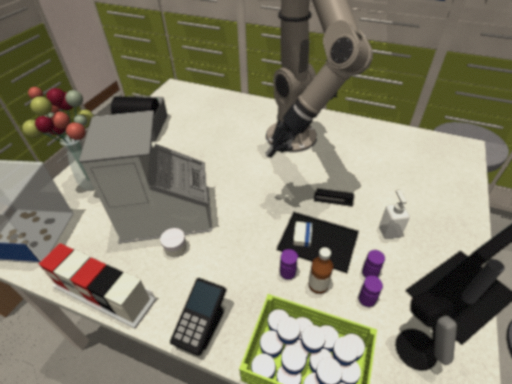

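The bottle is gone from the tray at (336,236). The carton, syrup, gel, stapler, jar and purple bottles stand where they were.

```bash
python3 -c "
from station import bot
print(bot.sign_off())"
```

```text
the job is handed in; nothing more can be done
None
```

The job is done and handed in at about 15 s of the 67 s allowed. I pressed the tab about 8 mm, slid the cover up to its stop, and lowered the white bottle into the mouth. I then pushed the cover back to its shut stop and lifted clear.

**Last checks:**
- **Bottle:** it stood on the bin floor before I closed the cover.
- **Cover and tab:** depth readings put the tab back at its starting height, with the dish floor 11–13 mm above the slope plane, and the cover looks the same as at the start. I did not test the lock by pushing the cover.
- **Everything else:** the other items look unmoved in the pictures, and the arm is touching nothing.
- **Forces:** the highest I read was about 16 N at the wrist, against the shut stop.
- **Disagreement:** the two cameras differed by 3–5 mm, mostly in x. I used the average, and the forces on contact agreed with it.

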